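# Tip the weighed roots into the stock drawer and shut it

## Robot

A 6-joint arm with a two-finger parallel gripper is mounted at the origin on the work surface. World frame = base frame: x ahead of the robot, y to its left, z up, the work surface at z = 0. Lengths are in m, angles in degrees, forces in N, time in s.
With the tool pointing down it reaches from about 0.4 to 0.825 m from the base axis. Payload 7 kg.
Tool frame: the origin (TCP) lies at the very end of the fingers, on their centre line; the grasp point (between the pads) lies 19 mm behind it; z points along the fingers, y is the line along which they close (so a half turn about z gives the same grasp; the last joint's range is limited). The gripper opens to 88 mm and grips with 3 to 60 N. Pads are 19 mm wide; open, the fingers measure 130 mm over their backs; the gripper's body (78 mm by 193 mm) begins 47 mm behind the grasp point.
Start: joints at [82.282, 20.546, 0.682, 0, -70.136, -16.507], TCP at [0.277, 0.616, 0.227] pointing down, gripper open.
Joint ranges: [-176.03, 176.03], [-82.01, 121.73], [-58.28, 71.71], [-173.87, 95.51], [-174.79, -0.11], [-173.66, 173.66]. Speed limits (degrees/s): [136.94, 136.94, 172.46, 180, 180, 180].

## Interface

Orientations are given as [roll, pitch, yaw] about the fixed x, y, z axes, in that order (R = Rz(yaw) Ry(pitch) Rx(roll)).
In Python, from plant import get_state, imaging, r, finder gives the robot as it stands.
- The arm moves only by the shell command python3 -m handwheel 'ROWS' [FORCE]. ROWS is JSON, a list of rows, each a list of 5 numbers: the closure, from 0 (fully open) to 1 (shut), then the shift along the world's x, y, z in cm, then the turn about the world's z in degrees. A call has 1 to 8 rows; each row is the pose to reach, as a shift and turn from the pose commanded when the call began; what a row does not reach only later rows make up. A row lasts 1/8 s, in which the tool goes at most 62.5 mm and 10.7 degrees, less where a joint would pass 70% of its speed; a pose out of reach is approached as far as the arm can. A call with a gripper value outside its range is refused whole. The fingers move at their own pace and stop on an object; FORCE is the grip in N (left out, the last holds). Time passes only in rows, so rows that repeat a pose let the fingers close. It gives the time, the measured TCP pose, the force, the opening and the grip force at its end, in the units of the state.
- get_state(): the state, without advancing time (a new reading comes with each control period).
- imaging.capture(name): name is "scene" or "top" or "wrist"; returns (picture, depth): 480x640x3 uint8, red, green, blue; 480x640 float32, m along the optical axis (not along the pixel's ray), 0 where there is no reading.
- imaging.get_calibration(name): a dict with "fx", "fy", "cx", "cy" (pixels), "rvec" (rotation vector, rad) and "tvec" (3), from world to camera coordinates, as OpenCV has them; the wrist camera has in their place "hand_eye" (4x4, takes a point from camera to tool coordinates, whose origin is the TCP and whose axes are the flange's). Camera axes: x right, y down, z forward; pixel columns grow to the right and rows downward; lengths in m; the calibration is good to about 2 mm. A picture is of the moment at which its call begins: read the wrist's pose just before it. get_calibration takes no time and is no camera call.
- r.close_job(): hands the job in; it is judged then, once.
Trained networks look in the newest picture that a camera, given by its name, has taken for a name from the list of things; names that differ only in an ending like _2 or _b are one class to them, and where a whole thing is asked for, a point or a joint stands for the part that bears it (a point fixed in the world has none). Each returns a list of dicts, best first, with "p" (0 to 1); they miss things now and then, are a little off and sometimes report something else, mostly with a low value. They report only what shows in the picture. A call takes as long as a camera call. They do not tell look-alikes from the thing itself.
- finder.cut_out(camera, query): "region" (480x640 bool, what is visible of it) and "pixel" ([column, row] in pixels, amid what is visible of it).
The state is a dict: "time_s": time; "joints": joint angles; "qd": joint speeds; "joint_torque": joint torques, N m; "tcp_pos": TCP position; "eef_rot": TCP orientation; "contact_force": force on the tool from outside, world axes, zero at the start; "moment": the same for the moment, N m; "gripper_width": finger opening in m; "gripper_force": force on a finger pad.
Only numpy, scipy, OpenCV 4.12 (cv2) and the standard library are available. Lean on these libraries where they do the work, as an engineer would, in place of code of your own. Each camera call takes 0.05 s, during which the arm holds its last target. There are 200 camera calls.

## Task

Pick up the small wooden tray by its upright grip, hold its open end low over the pulled-out drawer and tip it so that all five dried root pieces slide off into the drawer, without the gripper touching the pieces. Set the empty tray back down flat on the counter, without letting it fall, and push the drawer gently home until it clicks in flush with the front of its cabinet. Leave the jars, the card stand and the bowl where they are.

Things in the scene. Friction and masses are not known exactly. Their poses are not given: they have to be found in the camera images.
- tray: Small loose light-wood tray to the robot's left, 0.17 to 0.3 kg. Origin: centre of the underside of its 150 x 92 mm floor (5 mm thick); +x points to its open end, z up. Walls 5 mm thick, top 22 mm above the underside, on the back (-x) and both sides; none at the +x end. A 50 mm wide, 5 mm thick strip runs 55 mm back from the back wall and carries the upright grip.
- tray_lip (a point): Middle of the open end's edge, on the upper face of the tray's floor: 75 mm along the tray's +x from its origin, 5 mm up. Axes as the tray's.
- tray_grip (a point): Grip point on the tray's upright grip, a flat wooden plate 10 mm thick (along the tray's x), 50 mm wide (y), top 60 mm above the underside. Its middle plane is 125 mm behind (-x) the tray's origin; this point lies in it, 45 mm above the underside. 45 mm of free room between plate and back wall, nothing behind the plate. Axes as the tray's.
- drawer (a joint): How far the drawer is pulled out, m: 0 fully home (front flush with the cabinet), at most 0.19; starts 0.14 to 0.18 out. It slides along the x of drawer_in with about 1.2 N of friction. A sprung catch resists from about 11 mm to 5 mm out (a push of about 7 N in all gets past it); from about 3 mm it pulls the drawer in to its stop at 0 and holds it there.
- drawer_in (a point): Point on the drawer's inner floor (moves with the drawer), 30 mm above the counter, midway between its sides, 75 mm behind the outer face of its front. +x points into the cabinet, z up. Inside, the drawer reaches from 54 mm before to 154 mm behind this point and 104 mm to each side; walls 6 mm thick, rim 44 mm above this floor. What is not pulled out lies under the cabinet's top.
- drawer_front (a point): Centre of the outer (-x) face of the drawer's flat front, moves with the drawer; axes as drawer_in; 51 mm above the counter. Front 15 mm thick, 230 mm wide, 22.5 to 80.5 mm above the counter, no handle; push it to +x. The cabinet is a low fixed wooden box, 260 mm wide, 260 mm deep, 95 mm high, its open face towards the robot, flush with the drawer's front at 0.
- root1: One of five alike knobbly brown dried root pieces lying loose on the tray, about 30 x 25 x 24 mm, 14 g (may vary). They slide off the tray tipped by 30 to 50 degrees. Origin: its middle, 10 mm above what it lies on.
- root2: One of five alike knobbly brown dried root pieces lying loose on the tray, about 30 x 25 x 24 mm, 14 g (may vary). They slide off the tray tipped by 30 to 50 degrees. Origin: its middle, 10 mm above what it lies on.
- root3: One of five alike knobbly brown dried root pieces lying loose on the tray, about 30 x 25 x 24 mm, 14 g (may vary). They slide off the tray tipped by 30 to 50 degrees. Origin: its middle, 10 mm above what it lies on.
- root4: One of five alike knobbly brown dried root pieces lying loose on the tray, about 30 x 25 x 24 mm, 14 g (may vary). They slide off the tray tipped by 30 to 50 degrees. Origin: its middle, 10 mm above what it lies on.
- root5: One of five alike knobbly brown dried root pieces lying loose on the tray, about 30 x 25 x 24 mm, 14 g (may vary). They slide off the tray tipped by 30 to 50 degrees. Origin: its middle, 10 mm above what it lies on.
- jar_big: Bystander: closed glass jar with steel lid, 88 mm across, 135 mm high, loose. Origin: centre of underside.
- jar_small: Bystander: closed glass jar with steel lid, 76 mm across, 100 mm high, loose. Origin: centre of underside.
- card_stand: Bystander: blank white card upright on a wooden foot 50 x 85 mm, 99 mm high, loose. Origin: centre of underside.
- bowl: Bystander: ceramic bowl, 100 mm across, 45 mm high, loose. Origin: centre of underside.
Mind the look-alikes: they are no part of the job. What is shaped like the tray but blue or red is not meant.

How it is judged:
By the outcome, as a careful person would: the job done as asked, in the order asked, and still so for the second after the job is handed in, with the robot touching nothing.
It also fails if it takes over 72 s, if anything falls off the work surface, if the arm or the gripper's body presses on something with over 40 N, if the wrist force passes 120 N, or if a joint passes its speed limit or range.

## Working session

There is one attempt and no reset: what is moved stays moved. The work goes in short steps, Python scripts to look and compute and a shell command to move; the robot and the scene stay as the last step left them, time stands still between calls to the robot, and variables do not carry over. Pictures are saved under pics/ and viewed, at most 12 in all, crops included, and the job is handed in when it is done.

```bash
ls; mkdir -p pics
cat > h.py <<'E'
import numpy as np, cv2
from scipy.spatial.transform import Rotation as Ro
from plant import get_state, imaging, r, finder
def T_wc(name, st=None):
    c=imaging.get_calibration(name)
    if 'hand_eye' in c:
        st=st or get_state(); T=np.eye(4); T[:3,:3]=Ro.from_euler('xyz',st['eef_rot'],degrees=True).as_matrix(); T[:3,3]=st['tcp_pos']
        return c,T@np.array(c['hand_eye'])
    R=cv2.Rodrigues(np.array(c['rvec'],float))[0]; T=np.eye(4); T[:3,:3]=R.T; T[:3,3]=-R.T@np.array(c['tvec']).ravel()
    return c,T
def cloud(name):
    c,T=T_wc(name); im,d=imaging.capture(name)
    v,u=np.mgrid[:480,:640]; P=np.stack([(u-c['cx'])/c['fx']*d,(v-c['cy'])/c['fy']*d,d],-1)
    W=P@T[:3,:3].T+T[:3,3]; W[d==0]=np.nan
    return im,W
def save(im,n): cv2.imwrite('pics/'+n,im[...,::-1])
E
python3 - <<'E'
from h import *
print(get_state())
for n in ['top','scene']:
    im,W=cloud(n); save(im,n+'0.png'); np.save(n+'W.npy',W)
    for q in ['tray','tray_grip','drawer_front','root1','jar_big','jar_small','card_stand','bowl']:
        for f in finder.cut_out(n,q)[:6]:
            m=f['region']; print(n,q,round(f['p'],2),np.round(f['pixel']),np.round(np.nanmedian(W[m],0),3),np.round(np.nanmax(W[m][:,2]),3),im[m].mean(0).astype(int),m.sum())
E
```

```text
pics
{'time_s': 0.0, 'joints': array([ 8.22829953e+01,  2.05916686e+01,  6.33654618e-01, -2.03773777e-02,
       -7.01366306e+01, -1.65085789e+01]), 'qd': array([-0.07146619, -0.04780068,  0.03133275,  0.0549187 ,  0.15037436,
       -0.04478917]), 'joint_torque': array([-5.63874937e-05, -5.82707906e+01,  2.93061447e+01,  6.99691683e+00,
        6.90897970e-03, -1.60469449e-04]), 'tcp_pos': array([0.27677613, 0.61510103, 0.22561835]), 'eef_rot': array([ 1.79903813e+02, -8.53042069e-03, -2.42325161e+01]), 'contact_force': array([-0.48691164, -0.17110977,  0.30691268]), 'moment': array([ 0.02147477, -0.0575437 , -0.00286667]), 'gripper_force': 0.0, 'gripper_width': 0.08751475153697455}
top tray 0.93 [171. 312.] [0.309 0.334 0.007] 0.066 [211  40  35] 2514
top tray 0.93 [387. 324.] [ 0.286 -0.22   0.007] 0.066 [219  45  39] 2468
top tray 0.87 [284. 287.] [0.367 0.049 0.007] 0.067 [ 58 118 218] 2558
top tray_grip 0.78 [284. 293.] [0.368 0.048 0.006] 0.067 [ 57 118 219] 2428
top tray_grip 0.77 [172. 314.] [0.309 0.335 0.007] 0.066 [209  41  36] 2668
top tray_grip 0.64 [364. 200.] [ 0.608 
[... 1896 characters left out ...]
 0.023] 0.03 [133  95  50] 220
scene root1 0.49 [411. 336.] [0.524 0.25  0.021] 0.031 [130  94  49] 227
scene root1 0.45 [393. 319.] [0.529 0.205 0.021] 0.03 [131  95  49] 187
scene jar_big 0.68 [285. 332.] [0.741 0.163 0.133] 0.139 [115 113 112] 3453
scene jar_big 0.5 [409. 353.] [0.555 0.27  0.005] 0.063 [151 120  69] 3978
scene jar_small 0.63 [205. 134.] [ 0.623 -0.408  0.078] 0.104 [96 94 92] 1390
scene card_stand 0.83 [321. 412.] [0.735 0.284 0.014] 0.101 [130 109  76] 1677
scene bowl 0.69 [270. 136.] [ 0.459 -0.392  0.027] 0.048 [35 64 87] 957
scene bowl 0.59 [409. 355.] [0.554 0.269 0.005] 0.063 [152 121  69] 3874
scene bowl 0.41 [388. 340.] [0.566 0.238 0.022] 0.029 [135  97  50] 195
```

View pics/top0.png

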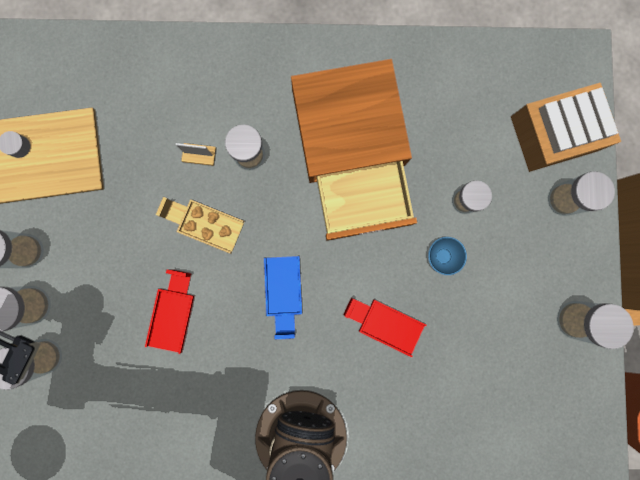

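Run:
```python
from h import *
W=np.load('topW.npy'); S=np.load('sceneW.npy')
for n,A in (('top',W),('scene',S)):
    imf=cv2.imread(f'pics/{n}0.png')
    x,y,z=A[...,0],A[...,1],A[...,2]
    # wooden tray plate top
    m=(x>.4)&(x<.7)&(y>.13)&(y<.42)
    g=m&(z>.045)&(z<.075)
    print(n,'plate',g.sum(),np.round(np.nanmedian(A[g],0),4), 'zmax',np.nanmax(z[g]))
    rc=cv2.minAreaRect(A[g][:,:2].astype(np.float32)*1000); print(rc)
    hsv=cv2.cvtColor(imf,cv2.COLOR_BGR2HSV)
    t=m&(z>.0)&(z<.03)&(hsv[...,1]>70)
    rc=cv2.minAreaRect(A[t][:,:2].astype(np.float32)*1000); print('tray',rc,np.round(cv2.boxPoints(rc)))
    # drawer front
    d=(x>.35)&(x<.62)&(y<0)&(y>-.33)&(z>.068)&(z<.09)
    rc=cv2.minAreaRect(A[d][:,:2].astype(np.float32)*1000); print('drawer rim',np.nanmedian(z[d]),rc,np.round(cv2.boxPoints(rc)))
    c=(x>.45)&(x<.95)&(y<.05)&(y>-.37)&(z>.088)&(z<.1)
    rc=cv2.minAreaRect(A[c][:,:2].astype(np.float32)*1000); print('cab',np.nanmedian(z[c]),rc,np.round(cv2.boxPoints(rc)))
```

```text
top plate 238 [0.5715 0.3348 0.0598] zmax 0.07491819991573512
((580.6769409179688, 281.00457763671875), (151.74392700195312, 342.468505859375), 60.63583755493164)
tray ((491.1873474121094, 284.5294189453125), (197.7785186767578, 210.89431762695312), 68.4311294555664) [[357. 231.]
 [553. 154.]
 [626. 338.]
 [429. 415.]]
drawer rim 0.0790238676645858 ((575.8514404296875, -166.8255615234375), (116.61515045166016, 230.42147827148438), 7.753530502319336) [[ 503.  -61.]
 [ 534. -289.]
 [ 649. -273.]
 [ 618.  -45.]]
cab 0.09581843097925535 ((738.1005859375, -133.44680786132812), (411.3362731933594, 260.9787902832031), 10.924956321716309) [[ 511.  -44.]
 [ 561. -301.]
 [ 965. -223.]
 [ 915.   34.]]
scene plate 523 [0.5652 0.3469 0.0579] zmax 0.06384301622610689
((505.0096435546875, 339.2283020019531), (208.42236328125, 47.37815856933594), 15.721014022827148)
tray ((538.0035400390625, 282.8584899902344), (234.75962829589844, 239.162109375), 29.94341278076172) [[377. 328.]
 [496. 121.]
 [699. 238.]
 [580. 445.]]
drawer rim 0.07570161645896811 ((576.1278686523438, -168.10617065429688), (117.81741333007812, 232.52264404296875), 7.35927677154541) [[ 503.  -60.]
 [ 533. -291.]
 [ 649. -276.]
 [ 620.  -45.]]
cab 0.0946317813165598 ((810.1083984375, -120.44085693359375), (261.7958068847656, 265.2798156738281), 11.06591510772705) [[ 656.  -15.]
 [ 707. -276.]
 [ 964. -225.]
 [ 913.   35.]]
```

Run:
```python
from h import *
for n in ('top','scene'):
    im,A=cloud(n); 
    fs=[f for f in finder.cut_out(n,'tray')+finder.cut_out(n,'tray_grip') if abs(np.nanmedian(A[f['region']][:,1])-.265)<.03 and abs(np.nanmedian(A[f['region']][:,0])-.55)<.04]
    f=fs[0]; m=f['region']; P=A[m]; P=P[~np.isnan(P[:,0])]
    g=P[P[:,2]>.05]; print(n,len(g),'plate',np.round(g.mean(0),4),cv2.minAreaRect((g[:,:2]*1000).astype(np.float32)))
    t=P[(P[:,2]>.002)&(P[:,2]<.03)]
    rc=cv2.minAreaRect((t[:,:2]*1000).astype(np.float32)); print('tray',rc,np.round(cv2.boxPoints(rc)))
    w=P[(P[:,2]>.016)&(P[:,2]<.027)]; 
    x,y,z=A[...,0],A[...,1],A[...,2]
    d=(x>.48)&(x<.56)&(y<-.04)&(y>-.3)&(z>.074)&(z<.088)
    q=A[d]; s=np.polyfit(q[:,1],q[:,0],1); print('front rim',len(q),np.round(q.mean(0),4),np.degrees(np.arctan(-s[0])), q[:,1].min(),q[:,1].max())
```

```text
top 95 plate [0.5825 0.356  0.0597] ((583.5866088867188, 356.578125), (12.22216796875, 48.09382629394531), 68.0309066772461)
tray ((551.9295654296875, 274.5843200683594), (225.0039520263672, 95.25428771972656), 68.64736938476562) [[467. 187.]
 [555. 152.]
 [637. 362.]
 [549. 397.]]
front rim 696 [ 0.5329 -0.1673  0.0802] 9.596223480599088 -0.28628042615111826 -0.05875571790771789
scene 244 plate [0.5863 0.3565 0.058 ] ((585.1415405273438, 356.3525085449219), (11.495464324951172, 50.566802978515625), 68.96022033691406)
tray ((546.4797973632812, 265.28607177734375), (208.42442321777344, 98.96432495117188), 68.51216888427734) [[462. 186.]
 [554. 150.]
 [631. 344.]
 [539. 380.]]
front rim 672 [ 0.5334 -0.1635  0.0788] 9.929584975549533 -0.28900997472596046 -0.05720685810911019
```

```bash
python3 -m handwheel '[[0,4,-3,0,-10],[0,8,-7,0,-20],[0,13,-11,0,-30],[0,18,-15,0,-40],[0,23,-19,0,-50],[0,28,-23,0,-60],[0,30.7,-25.9,0,-70],[0,30.7,-25.9,-4,-80]]' 60; python3 -m handwheel '[[0,0,0,-3,-7.3],[0,0,0,-6,-7.3],[0,0,0,-6,-7.3],[0,0,0,-6,-7.3]]'
python3 - <<'E'
from h import *
s=get_state(); print(s['time_s'],s['tcp_pos'],s['eef_rot'],s['joints'],s['contact_force'])
im,A=cloud('wrist'); save(im,'w1.png')
W=np.load('sceneW.npy'); W=W[~np.isnan(W[...,0])]
c=np.array([.584,.3565]); u=np.array([.930,-.366]); v=np.array([-.366,-.930])
q=W[W[:,2]>.06]; a=(q[:,:2]-c)@u; b=(q[:,:2]-c)@v
k=(abs(a)<.13)&(abs(b)<.07); print('near body',k.sum(), q[k][:5])
g=A[(A[...,2]>.05)&(A[...,2]<.075)&(abs(A[...,0]-.584)<.06)&(abs(A[...,1]-.3565)<.06)]
print(len(g),g.mean(0) if len(g) else '',cv2.minAreaRect((g[:,:2]*1000).astype(np.float32)) if len(g)>5 else '')
E
```

```text
time_s: 2.2
tcp_pos: [0.588, 0.355, 0.1894]
eef_rot: [-179.8, 0.3, -104.8]
contact_force: [-0.8, 0.7, -1.2]
gripper_width: 0.0877
gripper_force: 0.0
time_s: 2.7
tcp_pos: [0.5846, 0.357, 0.1279]
eef_rot: [-179.9, 0.1, -111.5]
contact_force: [-0.6, 0.2, 0.5]
gripper_width: 0.0876
gripper_force: 0.0
2.7 [0.58463605 0.35699129 0.12785883] [-1.79941521e+02  5.88505077e-02 -1.11491049e+02] [ 4.76884279e+01  2.54140686e+01 -5.24412029e+00  3.92557027e-02
 -5.92660237e+01 -6.91995462e+01] [-0.6122287   0.17145831  0.50068139]
near body 39 [[0.56870028 0.35903241 0.0622174 ]
 [0.5661235  0.36087086 0.0625689 ]
 [0.5626055  0.3622658  0.06075816]
 [0.5785271  0.35369262 0.0602195 ]
 [0.57606157 0.35559561 0.06085469]]
1740 [0.58401086 0.35738902 0.059125  ] ((584.443359375, 358.4228515625), (10.604389190673828, 49.7531623840332), 68.53656768798828)
```

View pics/w1.png

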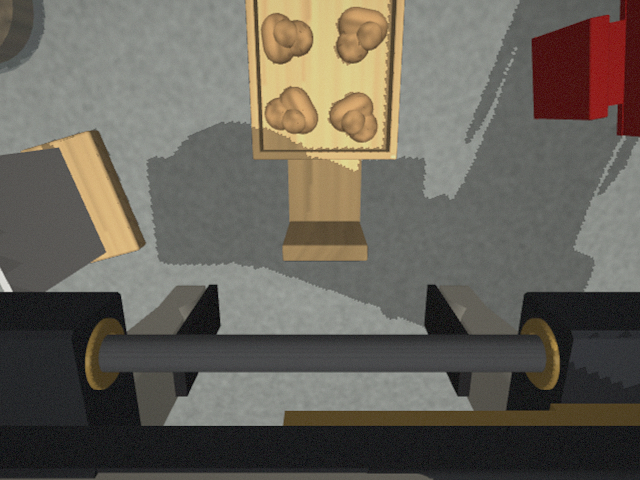

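```bash
python3 -m handwheel '[[0,0,0.1,-3,0],[0,0,0.1,-6,0],[0,0,0.1,-8.5,0],[0,0,0.1,-10.1,0],[0,0,0.1,-10.1,0]]'; python3 -m handwheel '[[0.6,0,0,0,0],[0.6,0,0,0,0],[0.6,0,0,0,0],[0.6,0,0,0,0],[0.6,0,0,0,0],[0.6,0,0,0,0]]' 60
```

```text
time_s: 3.38
tcp_pos: [0.5838, 0.3575, 0.0253]
eef_rot: [180.0, -0.0, -111.5]
contact_force: [0.9, 0.1, 0.3]
gripper_width: 0.0874
gripper_force: 0.0
time_s: 4.12
tcp_pos: [0.584, 0.3576, 0.0258]
eef_rot: [-180.0, 0.0, -111.5]
contact_force: [-1.1, -0.9, 1.9]
gripper_width: 0.0494
gripper_force: 60.0
```

Gripped across the plate's width (so the tray can pivot about the pads). Test lift, small and slow.

```bash
python3 -m handwheel '[[0.6,0,0,0.3,0],[0.6,0,0,0.8,0],[0.6,0,0,1.4,0],[0.6,0,0,2,0],[0.6,0,0,2,0],[0.6,0,0,2,0]]'
cat > tilt.py <<'E'
from h import *
# tilt of the held tray: points of light wood in the scene camera, in the tool's frame
import sys
s=get_state(); im,A=cloud('scene'); 
if len(sys.argv)>1: save(im,sys.argv[1])
yaw=np.radians(s['eef_rot'][2]); u=np.array([np.cos(yaw),np.sin(yaw)]); v=np.array([-u[1],u[0]])
D=A-s['tcp_pos']; a=D[...,:2]@u; b=D[...,:2]@v
z=A[...,2]
for lo in range(-20,215,20):
    k=(a*1000>lo)&(a*1000<lo+20)&(abs(b)<.055)&(z<s['tcp_pos'][2]+.03)
    if k.sum()>5: print(lo,k.sum(),np.round(np.nanpercentile(z[k],[10,50,90])*1000))
print(s['time_s'],np.round(s['tcp_pos'],4),np.round(s['moment'],2),np.round(s['contact_force'],1))
E
python3 tilt.py s1.png
```

```text
time_s: 4.88
tcp_pos: [0.5839, 0.3575, 0.0455]
eef_rot: [180.0, 0.0, -111.5]
contact_force: [-0.0, 0.1, -2.8]
gripper_width: 0.0496
gripper_force: 60.0
-20 884 [-2. -1. 31.]
0 163 [-3. -1.  1.]
60 8 [41. 45. 47.]
80 125 [23. 40. 44.]
100 375 [19. 25. 41.]
120 365 [-1. 38. 45.]
140 575 [ 2. 24. 39.]
160 492 [ 1. 24. 42.]
180 486 [ 1. 23. 37.]
200 164 [-3. -1. 22.]
4.875 [0.5839 0.3575 0.0455] [ 0.32 -0.16 -0.04] [-0.   0.1 -2.8]
```

View pics/s1.png

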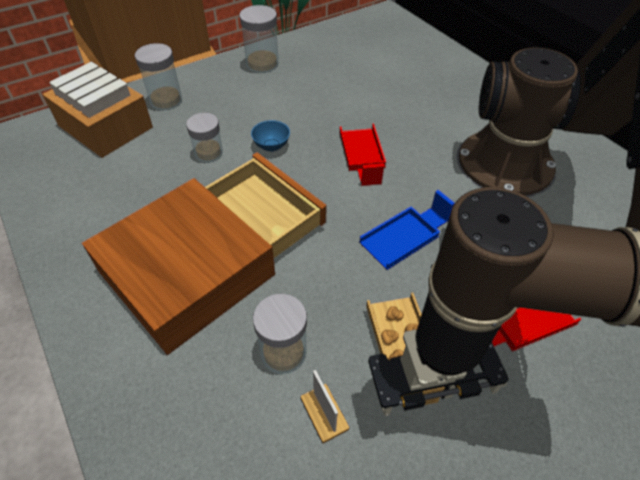

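```bash
python3 -m handwheel '[[0.6,0,0,1,0],[0.6,0,0,3,0],[0.6,0,0,5.5,0],[0.6,0,0,8,0],[0.6,0,0,10.5,0],[0.6,0,0,13,0],[0.6,0,0,14.8,0],[0.6,0,0,15.5,0]]' 60
python3 -m handwheel '[[0.6,0,-0.5,0,0.5],[0.6,0,-1.5,0,1.5],[0.6,0,-3,0,3],[0.6,0,-5,0,5],[0.6,0,-7.5,0,7],[0.6,0,-10,0,9],[0.6,0.2,-12.5,0,11],[0.6,0.4,-15,0,13]]'
python3 -m handwheel '[[0.6,0,-2.5,0,2],[0.6,0,-5,0,4],[0.6,0.1,-7.5,0,6],[0.6,0.2,-10,0,8],[0.6,0.3,-12.5,0,10],[0.6,0.4,-15,0,12],[0.6,0.5,-17.2,0,14],[0.6,0.6,-19,0,15.5]]'
python3 -m handwheel '[[0.6,0.1,-1.6,0,1],[0.6,0.1,-3.2,0,2],[0.6,0.1,-4.6,0,2.8],[0.6,0.1,-5.8,0,3.2],[0.6,0.1,-6.7,0,3.2],[0.6,0.1,-7.2,0,3.2],[0.6,0.1,-7.3,0,3.2],[0.6,0.1,-7.3,0,3.2]]'
python3 tilt.py s2.png
```

```text
time_s: 5.92
tcp_pos: [0.5843, 0.3578, 0.202]
eef_rot: [-180.0, 0.1, -111.5]
contact_force: [0.6, 0.7, -3.9]
gripper_width: 0.0495
gripper_force: 60.0
time_s: 6.92
tcp_pos: [0.5873, 0.2058, 0.1996]
eef_rot: [179.9, -0.1, -98.4]
contact_force: [0.3, -0.4, -3.4]
gripper_width: 0.0491
gripper_force: 60.0
time_s: 7.92
tcp_pos: [0.5929, 0.0159, 0.1996]
eef_rot: [179.9, -0.0, -83.0]
contact_force: [-0.6, 0.7, -3.1]
gripper_width: 0.05
gripper_force: 60.0
time_s: 8.93
tcp_pos: [0.595, -0.0553, 0.2005]
eef_rot: [-180.0, 0.0, -79.8]
contact_force: [1.0, -0.2, -1.5]
gripper_width: 0.0494
gripper_force: 60.0
-20 1757 [ -1.  64. 219.]
0 252 [ -3.   0. 210.]
20 162 [28. 30. 32.]
40 377 [ 27.  30. 178.]
60 343 [ 27.  30. 176.]
80 329 [27. 29. 33.]
100 323 [ 28.  30. 176.]
120 339 [ 28.  30. 185.]
140 375 [ 28.  30. 195.]
160 489 [ 28. 177. 197.]
180 478 [ 29. 177. 190.]
200 556 [29. 51. 74.]
8.925 [ 0.595  -0.0553  0.2005] [0.38 0.02 0.01] [ 1.  -0.2 -1.5]
```

View pics/s2.png

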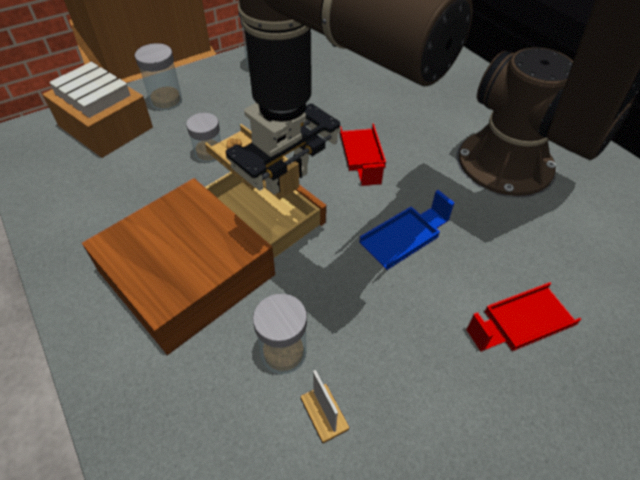

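```bash
python3 -m handwheel '[[0.6,0,0,-1,0],[0.6,0,0,-2.5,0],[0.6,0,0,-4,0],[0.6,0,0,-5,0],[0.6,0,0,-5,0]]' 60
python3 -m handwheel '[[0.6,0,0,0,0],[0.6,0,0,0,0]]' 35 | egrep 'contact|force'; python3 -c "from h import *;print(get_state()['moment'])"
python3 -m handwheel '[[0.6,0,0,0,0],[0.6,0,0,0,0]]' 25| egrep 'contact|force'; python3 -c "from h import *;print(get_state()['moment'])"
python3 -m handwheel '[[0.6,0,0,0,0],[0.6,0,0,0,0]]' 18| egrep 'contact|force'; python3 tilt.py
```

```text
time_s: 9.6
tcp_pos: [0.5943, -0.0556, 0.1492]
eef_rot: [179.9, -0.0, -79.8]
contact_force: [0.2, 0.6, -3.6]
gripper_width: 0.0494
gripper_force: 60.0
contact_force: [0.7, -0.2, -2.7]
gripper_force: 35.0
[ 0.32905636 -0.03411786 -0.02079286]
contact_force: [0.8, -0.4, -3.5]
gripper_force: 25.0
[ 0.34647709  0.03888786 -0.0491213 ]
contact_force: [-0.4, -0.0, -2.4]
gripper_force: 18.0
-20 1768 [ -1.  64. 167.]
0 234 [ -2.  -0. 164.]
20 174 [28. 30. 32.]
40 362 [ 27.  30. 122.]
60 252 [ 28.  30. 124.]
80 240 [ 28.  30. 118.]
100 196 [ 28.  30. 120.]
120 156 [ 28.  30. 119.]
140 161 [ 28.  31. 115.]
160 182 [ 28.  93. 112.]
180 175 [ 29.  91. 107.]
200 215 [29. 53. 74.]
10.35 [ 0.595  -0.0555  0.1506] [ 0.3  -0.03 -0.03] [-0.4 -0.  -2.4]
```

```bash
python3 tilt.py | egrep '^(160|180|10)'; python3 -m handwheel '[[0.6,0,0,0,0],[0.6,0,0,0,0],[0.6,0,0,0,0]]' 16| egrep 'contact|force'; python3 tilt.py s3.png
```

```text
100 174 [ 28.  30. 115.]
160 152 [ 28.  81. 100.]
180 105 [28. 31. 96.]
10.4 [ 0.5949 -0.0555  0.1506] [ 0.35  0.06 -0.02] [-0.8  0.1 -3.4]
contact_force: [-0.5, 0.4, -3.5]
gripper_force: 16.0
-20 1757 [ -1.  64. 166.]
0 310 [ -2.   2. 176.]
20 325 [ 28.  33. 119.]
40 311 [ 28.  30. 106.]
60 246 [ 28.  30. 100.]
80 133 [28. 31. 87.]
100 121 [29. 58. 76.]
120 93 [30. 50. 66.]
140 77 [36. 44. 55.]
160 174 [28. 46. 57.]
180 51 [28. 30. 32.]
200 438 [30. 55. 73.]
10.825 [ 0.595  -0.0555  0.1506] [0.31 0.02 0.06] [-0.5  0.4 -3.5]
```

View pics/s3.png

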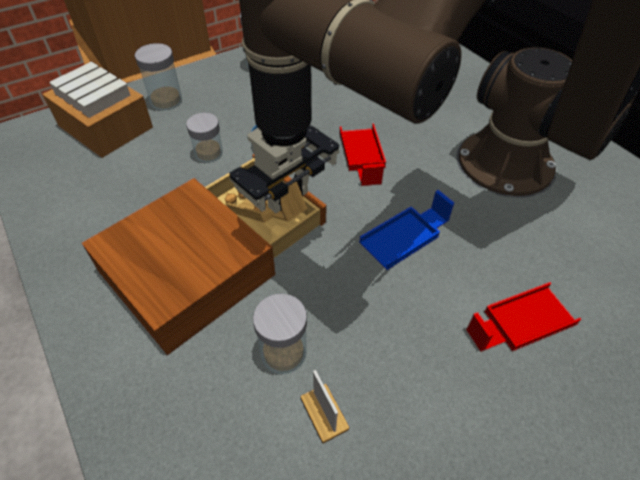

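```bash
python3 -m handwheel '[[0.6,0,0,0.7,0],[0.6,0,0,1.5,0],[0.6,0,0,2.2,0],[0.6,0,0,3,0],[0.6,0,0,3,0],[0.6,0,0,3,0],[0.6,0,0,3,0],[0.6,0,0,3,0]]' 11| egrep 'contact|tcp'; python3 tilt.py; python3 -m handwheel '[[0.6,0,0,0.7,0],[0.6,0,0,1.5,0],[0.6,0,0,2.2,0],[0.6,0,0,3,0],[0.6,0,0,3,0],[0.6,0,0,3,0],[0.6,0,0,3,0],[0.6,0,0,3,0]]' 9| egrep 'contact|tcp'; python3 tilt.py s4.png
```

```text
tcp_pos: [0.5948, -0.0555, 0.1803]
contact_force: [-1.0, 0.6, -2.4]
-20 1776 [ -1.  64. 197.]
0 358 [ -2.  73. 206.]
20 344 [ 28. 129. 146.]
40 366 [ 27.  30. 122.]
60 362 [ 28.  30. 106.]
80 300 [28. 30. 95.]
100 190 [28. 31. 86.]
120 152 [28. 56. 73.]
140 68 [28. 48. 64.]
160 158 [28. 31. 51.]
180 274 [28. 41. 55.]
200 366 [35. 58. 73.]
11.875 [ 0.5948 -0.0555  0.1803] [ 0.17  0.01 -0.01] [-1.   0.6 -2.4]
tcp_pos: [0.5949, -0.0555, 0.2103]
contact_force: [0.4, 0.2, -1.9]
-20 1753 [ -1.  63. 227.]
0 486 [ -2. 164. 236.]
20 302 [ 28.  33. 175.]
40 368 [ 28.  30. 139.]
60 364 [ 27.  30. 122.]
80 386 [ 28.  30. 104.]
100 324 [28. 30. 90.]
120 176 [28. 31. 82.]
140 111 [28. 39. 49.]
160 201 [28. 43. 51.]
180 352 [28. 44. 54.]
200 475 [40. 58. 73.]
12.925 [ 0.5949 -0.0555  0.2103] [ 0.15 -0.02 -0.01] [ 0.4  0.2 -1.9]
```

View pics/s4.png

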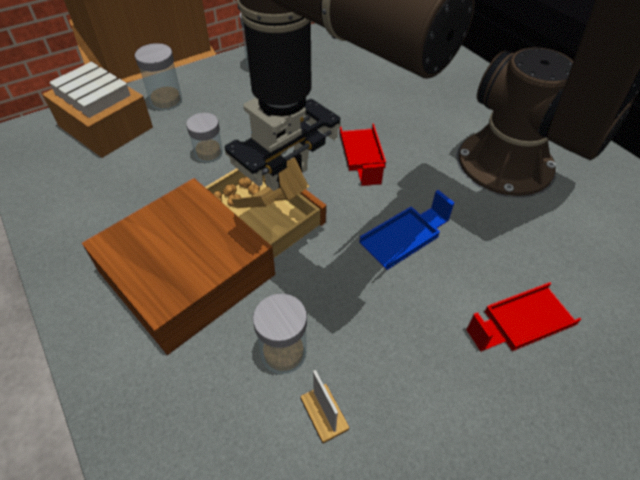

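```bash
python3 -m handwheel '[[0.6,0,0,0.7,0],[0.6,0,0,1.5,0],[0.6,0,0,2.2,0],[0.6,0,0,3,0],[0.6,0,0,4,0],[0.6,0,0,5,0],[0.6,0,0,5,0],[0.6,0,0,5,0]]' 7| egrep 'contact|tcp'
python3 - <<'E'
from h import *
s=get_state(); im,W=cloud('wrist'); st,A=cloud('scene'); tp,_=cloud('top')
o=np.hstack([cv2.resize(im,(400,300)),cv2.resize(st[120:320,150:417],(400,300))]); save(o,'c5.png')
print(s['moment'])
for n,Z in(('scene',A),('wrist',W)):
    imaging.capture(n)
    for f in finder.cut_out(n,'root1'): print(n,round(f['p'],2),np.round(f['pixel']),np.round(np.nanmedian(Z[f['region']],0),3),f['region'].sum())
E
python3 tilt.py
```

```text
tcp_pos: [0.5948, -0.0554, 0.2603]
contact_force: [-0.5, -0.0, -2.3]
[0.04404357 0.02482372 0.00096733]
scene 0.61 [233. 202.] [ 0.649 -0.21   0.046] 133
scene 0.6 [215. 194.] [ 0.674 -0.237  0.053] 43
scene 0.53 [244. 180.] [ 0.603 -0.245  0.048] 93
scene 0.49 [229. 188.] [ 0.646 -0.24   0.049] 91
scene 0.45 [252. 187.] [ 0.599 -0.22   0.049] 42
wrist 0.98 [295.   6.] [ 0.645 -0.207  0.048] 785
wrist 0.96 [360.  13.] [ 0.594 -0.213  0.049] 896
-20 1808 [ -1.  65. 278.]
0 655 [ -1. 216. 285.]
20 269 [ 28.  31. 188.]
40 413 [ 28.  30. 151.]
60 404 [ 28.  30. 124.]
80 336 [27. 30. 98.]
100 290 [28. 29. 31.]
120 194 [28. 29. 31.]
140 156 [28. 36. 50.]
160 202 [29. 44. 51.]
180 377 [29. 44. 54.]
200 594 [40. 59. 74.]
14.325 [ 0.5949 -0.0555  0.2604] [ 0.13 -0.02 -0.02] [ 0.3 -0.2 -2.7]
```

View pics/c5.png

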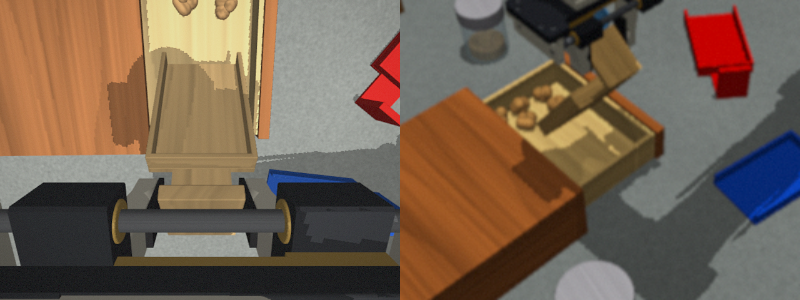

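```bash
python3 -m handwheel '[[0.6,0,0,1,0],[0.6,0,0,2.5,0],[0.6,0,0,4,0],[0.6,0,0,5.5,0],[0.6,0,0,7,0],[0.6,0,0,8,0],[0.6,0,0,8,0]]' 25| egrep 'contact|tcp|rot'
python3 -m handwheel '[[0.6,0,1,0,-1],[0.6,0,3,0,-3],[0.6,0,6,0,-6],[0.6,0,9,0,-9],[0.6,0,12,0,-12],[0.6,0,15,0,-15],[0.6,0,18,0,-18],[0.6,0,21,0,-20]]' | egrep 'contact|tcp|rot'
python3 -m handwheel '[[0.6,0,3,0,-3],[0.6,0,6,0,-6],[0.6,0,9,0,-8],[0.6,0,12,0,-10],[0.6,-0.5,15,0,-11.7],[0.6,-1,18,0,-11.7],[0.6,-1.1,20.2,0,-11.7],[0.6,-1.1,20.2,0,-11.7]]' | egrep 'time|contact|tcp|rot'
python3 tilt.py
python3 - <<'E'
from h import *
for n in('scene','top'):
    im,A=cloud(n)
    if n=='scene': save(im,'s6.png')
    for f in finder.cut_out(n,'root1'): print(n,round(f['p'],2),np.round(f['pixel']),np.round(np.nanmedian(A[f['region']],0),3),f['region'].sum())
E
```

```text
tcp_pos: [0.5953, -0.0554, 0.3414]
eef_rot: [-179.9, -0.0, -79.8]
contact_force: [0.5, 0.6, -1.5]
tcp_pos: [0.5945, 0.1561, 0.3397]
eef_rot: [179.9, -0.0, -99.9]
contact_force: [0.3, -0.5, -2.8]
time_s: 17.25
tcp_pos: [0.5835, 0.3583, 0.3393]
eef_rot: [180.0, -0.1, -111.4]
contact_force: [0.3, 0.7, -2.5]
-20 1994 [ -2. 344. 357.]
0 1315 [ -2.   1. 300.]
20 829 [ -3.  -1. 255.]
40 785 [ -3.  -1. 226.]
60 776 [ -3.  -1. 197.]
80 701 [ -3.  -1. 174.]
100 591 [-3. -1.  1.]
120 550 [-3. -1.  1.]
140 417 [-3. -1.  1.]
160 290 [-3. -1.  1.]
180 337 [-3. -1.  1.]
200 441 [-3. -1.  1.]
17.25 [0.5835 0.3583 0.3393] [ 0.   -0.06  0.06] [ 0.3  0.7 -2.5]
scene 0.67 [256. 190.] [ 0.597 -0.214  0.047] 104
scene 0.62 [233. 199.] [ 0.649 -0.21   0.047] 141
scene 0.59 [214. 194.] [ 0.673 -0.237  0.052] 47
top 0.64 [389. 206.] [ 0.591 -0.219  0.048] 106
top 0.63 [248. 147.] [0.722 0.139 0.135] 1330
top 0.39 [385. 185.] [ 0.644 -0.213  0.05 ] 92
```

View pics/s6.png

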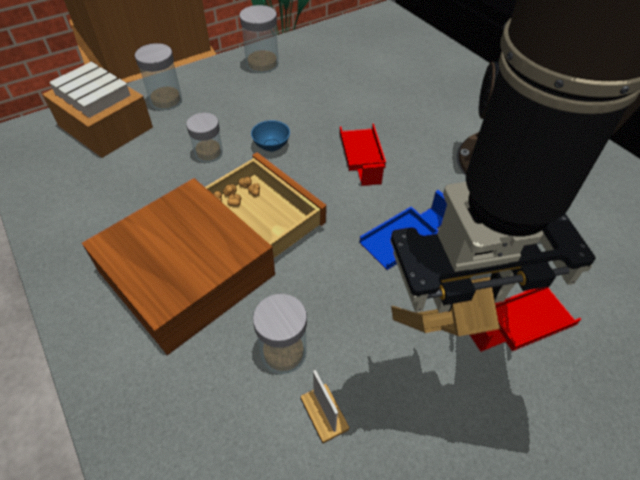

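```bash
python3 -m handwheel '[[0.6,-0.5,-1.2,-1,0],[0.6,-1.5,-3.5,-3.5,0],[0.6,-2.5,-6,-7,0],[0.6,-3.5,-8.5,-10.5,0],[0.6,-4.4,-11.1,-13.5,0],[0.6,-4.4,-11.1,-15.5,0],[0.6,-4.4,-11.1,-16.4,0],[0.6,-4.4,-11.1,-16.4,0]]' 25| egrep 'contact|tcp|rot'
python3 -m handwheel '[[0.6,0.1,0.2,-0.4,0],[0.6,0.2,0.5,-0.8,0],[0.6,0.8,1.9,-1.7,0],[0.6,1.35,3.4,-2.6,0],[0.6,1.85,4.7,-3.7,0],[0.6,2.35,5.95,-4.9,0],[0.6,2.35,5.95,-4.9,0]]' 9| egrep 'time|contact|tcp|force'
python3 tilt.py
```

```text
tcp_pos: [0.5402, 0.2454, 0.1766]
eef_rot: [180.0, -0.0, -111.5]
contact_force: [0.9, -0.0, -1.5]
time_s: 19.38
tcp_pos: [0.5626, 0.3051, 0.1248]
contact_force: [-0.2, -0.2, -1.7]
gripper_force: 9.0
-20 1249 [ -2.   1. 139.]
0 654 [-3. -1.  3.]
20 350 [-3. -1. 77.]
40 188 [-3. -1.  1.]
60 37 [-3. -1.  1.]
80 36 [-3. -1.  1.]
100 32 [-3. -1.  1.]
120 32 [-3. -1.  1.]
140 32 [-3. -1.  0.]
160 165 [-3. -1.  1.]
180 381 [-3. -1.  1.]
200 376 [-3. -1.  1.]
19.375 [0.5626 0.3051 0.1248] [ 0.19 -0.17  0.03] [-0.2 -0.2 -1.7]
```

```bash
sed -i "s/cloud('scene')/cloud(sys.argv[2] if len(sys.argv)>2 else 'scene')/; s/^import sys//; 1i import sys" tilt.py; python3 tilt.py w7.png wrist
```

```text
-20 4809 [  1.  99. 104.]
0 8813 [ 85.  94. 154.]
20 8225 [72. 78. 97.]
40 7617 [60. 65. 81.]
60 7146 [47. 53. 68.]
80 6455 [35. 41. 56.]
100 6051 [22. 28. 44.]
120 5689 [ 9. 16. 31.]
140 723 [1. 7. 9.]
19.425 [0.5624 0.3045 0.1253] [ 0.15 -0.14  0.02] [ 0.5 -0.  -1.2]
```

View pics/w7.png

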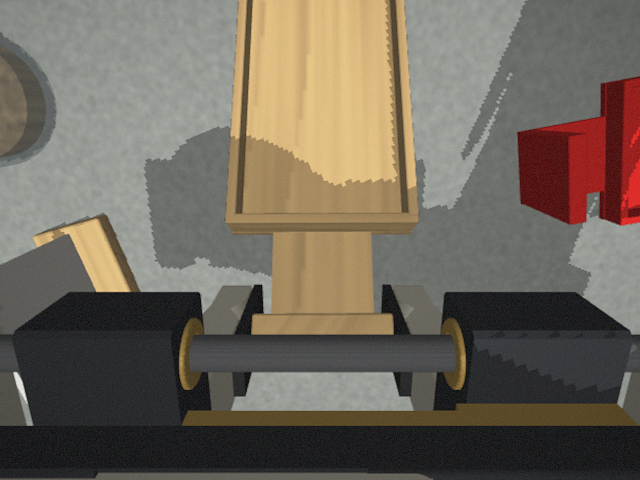

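```bash
python3 -m handwheel '[[0.6,0.45,1.1,-1.3,0],[0.6,0.85,2.15,-2.7,0],[0.6,1.2,3,-4.2,0],[0.6,1.5,3.8,-5.8,0],[0.6,1.7,4.3,-7.2,0],[0.6,1.85,4.7,-8.4,0],[0.6,2,5.1,-9.2,0],[0.6,2,5.1,-9.2,0]]' 9| egrep 'time|contact|tcp|force'
python3 tilt.py w8.png wrist
```

```text
time_s: 20.48
tcp_pos: [0.5832, 0.3559, 0.0347]
contact_force: [0.2, 1.0, -1.7]
gripper_force: 9.0
-20 1657 [-0.  0.  1.]
0 17863 [ 0. 19. 59.]
20 9317 [-0.  2. 12.]
40 9835 [ 9. 11. 28.]
60 11470 [ 9. 10. 26.]
80 12735 [ 8.  9. 25.]
100 13579 [ 7.  8. 24.]
120 612 [1. 8. 9.]
20.475 [0.5832 0.3559 0.0347] [ 0.19 -0.06  0.01] [ 0.2  1.  -1.7]
```

```bash
python3 -m handwheel '[[0.6,0,0,-0.3,0],[0.6,0,0,-0.6,0],[0.6,0,0,-0.8,0],[0.6,0,0,-0.8,0]]' 9| egrep 'time|contact|tcp|force'
python3 tilt.py w9.png wrist
```

```text
time_s: 21.02
tcp_pos: [0.5836, 0.3561, 0.0277]
contact_force: [0.3, 0.8, -0.8]
gripper_force: 9.0
-20 1229 [-0.  0.  1.]
0 18433 [ 0. 14. 52.]
20 9782 [-0.  1.  6.]
40 10468 [ 1.  6. 23.]
60 12242 [ 4.  5. 21.]
80 13387 [ 4.  5. 21.]
100 14357 [ 4.  5. 20.]
120 45 [-1.  0.  2.]
21.025 [0.5836 0.3561 0.0277] [ 0.32 -0.32  0.07] [ 0.3  0.8 -0.8]
```

```bash
python3 -m handwheel '[[0.6,0,0,-0.1,0],[0.6,0,0,-0.2,0],[0.6,0,0,-0.2,0]]' 6| egrep 'time|contact|tcp|force'
python3 -m handwheel '[[0.4,0,0,0,0],[0.2,0,0,0,0],[0,0,0,0,0],[0,0,0,0,0],[0,0,0,0,0],[0,0,0,0,0]]' | egrep 'time|contact|tcp|force|width'
python3 -m handwheel '[[0,0,0,1,0],[0,0,0,3,0],[0,0,0,6,0],[0,0,0,10,0],[0,0,0,14,0],[0,0,0,18,0],[0,0,0,20,0],[0,0,0,20,0]]' | egrep 'time|contact|tcp|force|width'
python3 - <<'E'
from h import *
im,A=cloud('wrist'); save(im,'w10.png')
for f in finder.cut_out('wrist','tray')[:1]:
    P=A[f['region']]; P=P[~np.isnan(P[:,0])]; print(f['p'],np.round(np.percentile(P[:,2],[5,30,60,99]),4))
    g=P[P[:,2]>.05]; print(g.mean(0) if len(g) else '')
    k=P[(P[:,2]<.012)&(P[:,2]>.003)]; c=np.linalg.lstsq(np.c_[k[:,:2],np.ones(len(k))],k[:,2],rcond=None)[0]; print('slope deg',np.degrees(c[:2]))
im,A=cloud('scene'); x,y,z=A[...,0],A[...,1],A[...,2]
for f in finder.cut_out('scene','root1'): print(round(f['p'],2),np.round(f['pixel']),np.round(np.nanmedian(A[f['region']],0),3),f['region'].sum())
d=(x>.48)&(x<.56)&(y<-.04)&(y>-.3)&(z>.072)&(z<.088); q=A[d]; s=np.polyfit(q[:,1],q[:,0],1); print('front rim',q.mean(0),np.degrees(np.arctan(-s[0])))
k=(x>.55)&(x<.7)&(y<-.06)&(y>-.3)&(z>.034)&(z<.07)&(cv2.cvtColor(im,cv2.COLOR_RGB2HSV)[...,1]>0)
print(z[k].max() if k.any() else '')
E
python3 -c "
import cv2;i=cv2.imread('pics/w10.png');print(i.shape)"
```

```text
time_s: 21.45
tcp_pos: [0.5837, 0.3563, 0.0268]
contact_force: [-2.6, -0.2, 6.7]
gripper_force: 6.0
time_s: 22.2
tcp_pos: [0.5835, 0.356, 0.0255]
contact_force: [0.4, 0.1, 0.7]
gripper_width: 0.0872
gripper_force: 0.0
time_s: 23.2
tcp_pos: [0.5842, 0.3566, 0.2286]
contact_force: [-0.3, 0.3, -0.7]
gripper_width: 0.0876
gripper_force: 0.0
0.98 [0.0038 0.005  0.0063 0.0608]
[0.41844291 0.31662231 0.05864801]
slope deg [ 0.66450233 -0.05092248]
0.61 [254. 188.] [ 0.597 -0.215  0.047] 128
0.54 [216. 196.] [ 0.674 -0.238  0.052] 66
0.5 [234. 199.] [ 0.648 -0.21   0.047] 121
0.48 [231. 189.] [ 0.645 -0.241  0.049] 105
front rim [ 0.53448486 -0.1587953   0.07762298] 9.076953159323457
0.06998097884914978
(480, 640, 3)
```

View pics/w10.png

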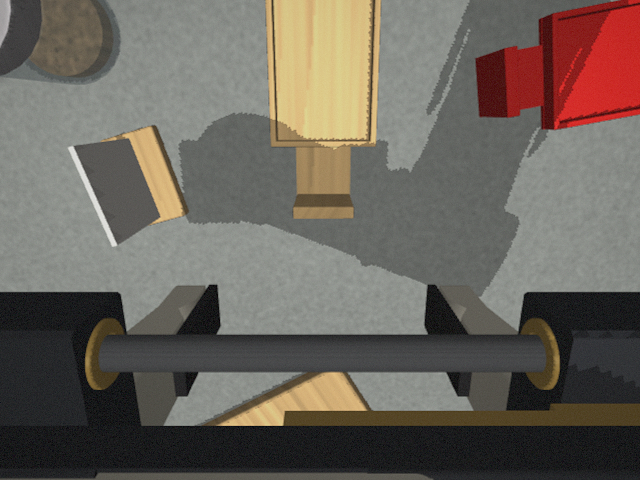

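```bash
python3 -m handwheel '[[0.5,-1,-2,0,-4],[1,-2,-6,0,-10],[1,-3,-11,0,-17],[1,-4,-16,0,-24],[1,-5,-21,0,-31],[1,-6,-26,0,-38],[1,-7,-31,0,-45],[1,-8,-36,0,-50]]' 20| egrep 'time|contact|tcp|rot'
python3 -m handwheel '[[1,-0.7,-5,0,-4],[1,-1.4,-9,0,-8],[1,-2.1,-13,0,-8.2],[1,-2.7,-16.5,0,-8.2],[1,-2.7,-17.8,0,-8.2],[1,-2.7,-17.8,-3,-8.2],[1,-2.7,-17.8,-7,-8.2],[1,-2.7,-17.8,-10,-8.2]]' | egrep 'time|contact|tcp|rot|width'
python3 - <<'E'
from h import *
im,A=cloud('top'); x,y,z=A[...,0],A[...,1],A[...,2]; s=get_state(); print(s['time_s'],s['tcp_pos'],s['eef_rot'])
im,A=cloud('wrist'); save(im,'w11.png'); x,y,z=A[...,0],A[...,1],A[...,2]
d=(x>.5)&(x<.57)&(y<-.03)&(y>-.33)&(z>.074)&(z<.088); q=A[d]
if len(q)>30:
    s=np.polyfit(q[:,1],q[:,0],1); print('front rim',len(q),q.mean(0),np.degrees(np.arctan(-s[0])),q[:,1].min(),q[:,1].max(),np.percentile(q[:,0]-np.polyval(s,q[:,1]),[2,98]))
E
```

```text
time_s: 24.4
tcp_pos: [0.5025, -0.0056, 0.2248]
eef_rot: [-180.0, -0.1, -161.7]
contact_force: [-0.0, 0.2, 0.6]
time_s: 25.4
tcp_pos: [0.4759, -0.1815, 0.1236]
eef_rot: [180.0, -0.1, -169.7]
contact_force: [0.3, -0.1, 0.4]
gripper_width: 0.0
25.45 [ 0.47372854 -0.18107502  0.12004791] [ 179.85844638   -0.3700374  -169.76886521]
front rim 837 [ 0.54319666 -0.15685446  0.07756385] 7.383774068724129 -0.2836316970576009 -0.05563015991844239 [-0.01528122  0.01710798]
```

View pics/w11.png

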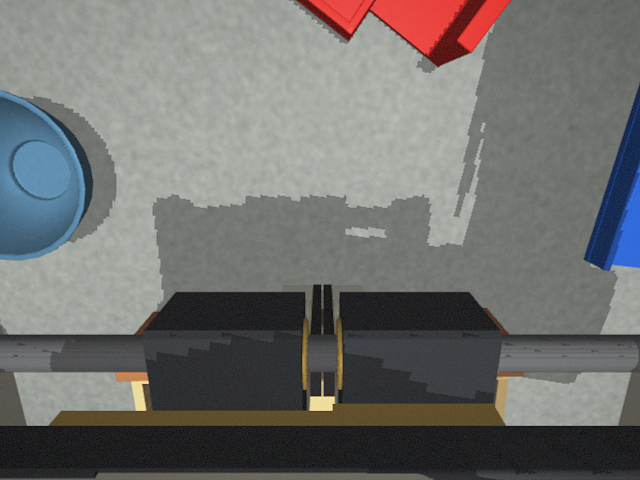

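```bash
python3 -m handwheel '[[1,0,0,-3,0],[1,0,0,-6,0],[1,0,0,-8,0],[1,0,0,-8,0],[1,1,0.2,-8,0],[1,2,0.35,-8,0],[1,2.7,0.5,-8,0],[1,3,0.55,-8,0]]' | egrep 'time|contact|tcp|rot|width'
python3 -m handwheel '[[1,0.5,0.1,0,0],[1,1,0.2,0,0],[1,1.5,0.25,0,0],[1,2.3,0.4,0,0],[1,3.2,0.6,0,0],[1,4.2,0.75,0,0],[1,5.2,0.95,0,0],[1,6.2,1.1,0,0]]' | egrep 'time|contact|tcp|rot|width'
```

```text
time_s: 26.5
tcp_pos: [0.5072, -0.1763, 0.0458]
eef_rot: [-180.0, 0.0, -169.7]
contact_force: [-0.3, -0.9, 0.0]
gripper_width: -0.0
time_s: 27.5
tcp_pos: [0.5692, -0.1653, 0.0455]
eef_rot: [180.0, -0.0, -169.7]
contact_force: [-1.4, 1.6, -0.5]
gripper_width: 0.0002
```

```bash
python3 -m handwheel '[[1,1,0.2,0,0],[1,2.2,0.4,0,0],[1,3.4,0.6,0,0],[1,4.6,0.8,0,0],[1,5.8,1.05,0,0],[1,6.8,1.2,0,0],[1,7.6,1.35,0,0],[1,8,1.45,0,0]]' | egrep 'time|contact|tcp'
python3 - <<'E'
from h import *
for n in ('scene','top'):
    im,A=cloud(n); x,y,z=A[...,0],A[...,1],A[...,2]
    xd=np.array([.984,.177]); a=(A[...,:2]-[.5266,-.1723])@xd; b=(A[...,:2]-[.5266,-.1723])@np.array([-.177,.984])
    for lo,hi in((-.11,-.06),(.06,.11)):
        k=(b>lo)&(b<hi)
        c=k&(z>.089)&(z<.1)&(a>.1); d=k&(z>.06)&(z<.085)&(a>.0)
        print(n,'cab front edge',np.nanpercentile(a[c],1),'drawer front',np.nanpercentile(a[d],2) if d.any() else '',d.sum())
E
```

```text
time_s: 28.5
tcp_pos: [0.6491, -0.151, 0.0456]
contact_force: [-1.4, -0.2, -0.7]
scene cab front edge 0.1624743878324544 drawer front 0.13921827966470052 114
scene cab front edge 0.16042485366597486 drawer front 0.1362754936228299 179
top cab front edge 0.28946359799460497 drawer front  0
top cab front edge 0.2839036627385184 drawer front 0.13487047621177453 71
```

```bash
python3 -m handwheel '[[1,0.5,0.1,0,0],[1,1,0.2,0,0],[1,1.3,0.25,0,0],[1,1.5,0.25,0,0],[1,1.5,0.25,0,0]]' | egrep 'time|contact|tcp'
python3 -m handwheel '[[1,0.2,0.05,0,0],[1,0.4,0.05,0,0],[1,0.4,0.05,0,0]]' | egrep 'contact|tcp'
python3 -m handwheel '[[1,0.15,0.05,0,0],[1,0.3,0.05,0,0],[1,0.3,0.05,0,0]]' | egrep 'contact|tcp'
```

```text
time_s: 29.22
tcp_pos: [0.6639, -0.1484, 0.0456]
contact_force: [0.2, -0.9, 0.3]
tcp_pos: [0.6677, -0.1479, 0.0455]
contact_force: [-1.0, 0.7, 0.2]
tcp_pos: [0.6707, -0.1474, 0.0455]
contact_force: [-0.8, 0.0, -0.4]
```

```bash
for i in 1; do python3 -m handwheel '[[1,0.2,0.05,0,0],[1,0.2,0.05,0,0]]' | egrep 'contact|tcp'; python3 -m handwheel '[[1,0.2,0.03,0,0],[1,0.2,0.03,0,0]]' | egrep 'contact|tcp';  python3 -m handwheel '[[1,0.2,0.03,0,0],[1,0.2,0.03,0,0]]' | egrep 'contact|tcp'; done
cat > gap.py <<'E'
from h import *
im,A=cloud('scene'); x,y,z=A[...,0],A[...,1],A[...,2]
a=(A[...,:2]-[.5266,-.1723])@np.array([.984,.177]); b=(A[...,:2]-[.5266,-.1723])@np.array([-.177,.984])
for lo,hi in((-.11,-.06),(.06,.11)):
    k=(b>lo)&(b<hi); c=k&(z>.089)&(z<.1)&(a>.1); d=k&(z>.06)&(z<.085)&(a>.0)
    print('cab',np.nanpercentile(a[c],1),'drawer',np.nanpercentile(a[d],2) if d.any() else '',d.sum())
E
python3 gap.py
```

```text
tcp_pos: [0.6707, -0.1473, 0.0455]
contact_force: [-5.9, -1.9, 3.8]
tcp_pos: [0.6706, -0.1474, 0.0454]
contact_force: [-13.3, -1.5, 9.5]
tcp_pos: [0.6705, -0.1474, 0.0454]
contact_force: [-20.5, -1.5, 14.4]
cab 0.17274178935768564 drawer 0.4193690501459038 31
cab 0.16141252983892546 drawer 0.4171213413375489 39
```

```bash
python3 -m handwheel '[[1,-0.6,-0.11,0,0],[1,-1.5,-0.3,0,0],[1,-3,-0.55,0,0],[1,-5,-0.9,0,0],[1,-5,-0.9,4,0],[1,-5,-0.9,9,0],[1,-6,-0.9,14,0],[1,-9,3,18,0]]' | egrep 'time|contact|tcp'
python3 -m handwheel '[[1,-2,6,0,0],[1,-4,12,0,0],[1,-5,18,0,0],[1,-5,20,0,0],[1,-5,20,0,0]]' | egrep 'time|contact|tcp'
python3 gap.py
python3 - <<'E'
from h import *
im,A=cloud('scene'); tp,_=cloud('top'); save(np.hstack([cv2.resize(im[120:420,60:460],(400,300)),cv2.resize(tp[40:280,140:460],(400,300))]),'c12.png')
E
```

```text
time_s: 31.78
tcp_pos: [0.587, -0.118, 0.2266]
contact_force: [0.4, 0.5, -0.2]
time_s: 32.4
tcp_pos: [0.5366, 0.0841, 0.225]
contact_force: [0.2, -1.2, 0.1]
cab 0.16316618304987468 drawer 0.41937642509269935 29
cab 0.16096777691166014 drawer 0.417084385530473 38
```

View pics/c12.png

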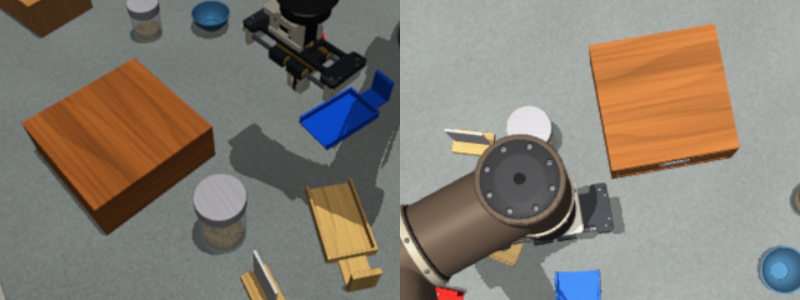

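Run:
```python
from h import *
im,A=cloud('top'); z=A[...,2]
a=(A[...,:2]-[.5266,-.1723])@np.array([.984,.177]); b=(A[...,:2]-[.5266,-.1723])@np.array([-.177,.984])
for lo,hi in((-.13,-.118),(-.11,-.05),(-.05,0),(0,.05),(.05,.11),(.118,.13)):
    k=(b>lo)&(b<hi)&(a>.1)&(a<.2)
    for zl,zh in((.015,.05),(.05,.078),(.085,.1)):
        m=k&(z>zl)&(z<zh); print(lo,zl,m.sum(),np.round(np.nanpercentile(a[m],[5,50]),4) if m.any() else '')
```

```text
-0.13 0.015 8 [0.1595 0.16  ]
-0.13 0.05 8 [0.1589 0.1595]
-0.13 0.085 72 [0.16   0.1792]
-0.11 0.015 41 [0.1581 0.1592]
-0.11 0.05 45 [0.1584 0.1592]
-0.11 0.085 377 [0.1598 0.1781]
-0.05 0.015 29 [0.158  0.1586]
-0.05 0.05 43 [0.1565 0.158 ]
-0.05 0.085 325 [0.1589 0.1783]
0 0.015 30 [0.1572 0.1579]
0 0.05 44 [0.156  0.1571]
0 0.085 335 [0.1583 0.1777]
0.05 0.015 42 [0.1563 0.1573]
0.05 0.05 46 [0.1567 0.1573]
0.05 0.085 406 [0.1575 0.1772]
0.118 0.015 11 [0.1562 0.1565]
0.118 0.05 8 [0.1564 0.1565]
0.118 0.085 85 [0.1575 0.1775]
```

```bash
python3 -c "from plant import r; print(r.close_job())"
```

```text
the job is handed in; nothing more can be done
None
```

The tray was emptied into the drawer and set back flat on the counter, and the drawer is closed flush with the cabinet to within about 1 mm; I handed the job in just after 32 s. I saw the empty tray and roots only inside the drawer, but the detector never marked more than four of the five at once after the tray was lifted away.

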